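# Tip the salvaged drawer knobs into the blue box

### The job

Take the tin sorting tray by its upright wooden grip, draw it straight out from under the low bench riser without bumping the riser or spilling any of the four drawer knobs, and tip it over its open side so that all four slide off into the blue box; do not touch the knobs with the fingers, and keep the tray low over the box so they do not fall far. Then set the empty tray down flat and upright on the bench, let go of it, and leave the box, the riser's jar, the brush and the scraper where they are.

Things in the scene. Friction and masses are not known exactly. Their poses are not given: they have to be found in the camera images.
- tray: bare-metal tray 160 (x) by 120 (y) mm, 4 mm floor, walls 26 mm high, 3 mm thick at -x, +x, -y; +y side fully open. Grip before its -x wall: upright pale wood slab 18 (x) by 50 (y) mm, 8 to 80 mm high, centred at x -125, on a neck 30 mm wide, top at 20 mm. 0.22 kg. Origin: centre of underside, z up. Starts with its +x half under the riser, grip to the robot. Knobs slide at 18 to 26 degrees
- tray_grip (a point): point in the middle of the tray's wooden grip slab, 60 mm above the tray's underside, where it is pinched (18 mm across the tray's x axis)
- tray_lip (a point): middle of the tray's open edge (tray x 0, y +60 mm), at the floor's upper face, 4 mm above the underside
- riser: low dark-wood bench riser, fixed: board 140 (x) by 230 (y) by 16 mm on two side legs 20 mm thick; underside of the board 58 mm, top 74 mm above the bench, 190 mm clear between the legs; open in front and behind. Origin: on the bench below its centre, z up; the tray is drawn out to its -x side
- box: blue open box standing loose on the bench, outside 236 (x) by 170 (y) by 80 mm high, walls and floor 8 mm, 0.8 kg. Origin: centre of the underside, z up
- knob0: White porcelain drawer knob, one of four: turned, 34 mm across at its flat face, 26 mm tall with a stem 18 mm across, 40 g; it starts face down in the tray. Origin: centre of the flat face, z along the stem
- knob1: Brass drawer knob, one of four: turned, 34 mm across at its flat face, 26 mm tall with a stem 18 mm across, 40 g; it starts face down in the tray. Origin: centre of the flat face, z along the stem
- knob2: Brass drawer knob, one of four: turned, 34 mm across at its flat face, 26 mm tall with a stem 18 mm across, 40 g; it starts face down in the tray. Origin: centre of the flat face, z along the stem
- knob3: White porcelain drawer knob, one of four: turned, 34 mm across at its flat face, 26 mm tall with a stem 18 mm across, 40 g; it starts face down in the tray. Origin: centre of the flat face, z along the stem
- jar: amber glass jar with a steel cap, 56 mm across, 75 mm tall, standing on the riser. Origin: centre of its underside. To be left alone
- brush: flat brush with a pale wooden handle lying on the bench, to the left of the box. To be left alone
- scraper: scraper with a dark wooden handle lying on the bench, to the right of the riser. To be left alone
There are look-alikes about, which are no part of the job. Of the things that look like the tray, the largest one is meant.

How it is judged:
By the outcome, as a careful person would: the job done as asked, in the order asked, and still so for the second after the job is handed in, with the robot touching nothing.
It also fails if it takes over 64 s, if anything falls off the work surface, if the arm or the gripper's body presses on something with over 40 N, if the wrist force passes 120 N, or if a joint passes its speed limit or range.

### The arm

A 7-joint arm with a two-finger parallel gripper is mounted at the origin on the work surface. World frame = base frame: x ahead of the robot, y to its left, z up, the work surface at z = 0. Lengths are in m, angles in rad, forces in N, time in s.
With the tool pointing down it reaches from about 0.425 to 0.925 m from the base axis. Payload 6.8 kg.
Tool frame: the origin (TCP) lies midway between the tips of the shut fingers; the grasp point (between the pads) lies 19 mm behind it (bot.pinch_z is the distance from the TCP to the grasp point, in m); z points along the fingers, y is the line along which they close (so a half turn about z gives the same grasp; the last joint's range is limited). The gripper opens to 85 mm and grips with 20 to 120 N. Pads are 22 mm wide; open, the fingers measure 114 mm over their backs; the gripper's body (76 mm by 85 mm) begins 54 mm behind the grasp point. The pads swing forward as they close: fully open they stand 13 mm farther back than shut.
Start: joints at [1.147, 0.477, 0.022, 1.555, -0.011, 1.109, -0.083], TCP at [0.21, -0.642, 0.231] pointing down, gripper open.
Joint ranges: [-2.96, 2.96], [-0.34, 2.1], [-1.41, 1.46], [0.24, 2.44], [-1.37, 4.51], [0.17, 1.92], [-2.96, 2.96]. Speed limits (rad/s): [2.39, 2.39, 3.14, 3.14, 3.14, 3.14, 3.14].

### API

Orientations are given as a unit quaternion [w, x, y, z].
In Python, from station import bot, imaging gives the robot as it stands. The module is installed in compiled form; this text tells all that it offers.
- The arm moves only by the tool carry_out, never from a script. Its argument "targets" is a list of rows, each a list of 5 numbers: the shift along the tool's x, y, z in cm, then the turn about the tool's z in degrees, then the opening, from -1 (shut) to 1 (fully open). In form: [[x, y, z, yaw, gripper], ...]. A call has 1 to 12 rows; each row shifts and turns the commanded pose from where the row before left it, along the tool's axes as they then stand; what a row does not reach is not made up. A row lasts 1/10 s, in which the tool goes at most 50 mm and 8.59 degrees, less where a joint would pass 70% of its speed; a pose out of reach is approached as far as the arm can. A call is refused whole if a number of a shift passes 5 or a number of a turn 8.59, either way. A call with a gripper value outside its range is refused whole. The fingers move at their own pace and stop on an object; "force" is the grip in N (left out, the last holds). Time passes only in rows, so rows that do not move let the fingers close. It gives the time, the measured TCP pose, the force, the opening and the grip force at its end, in the units of the state.
- bot.get_obs(): the state, without advancing time (a new reading comes with each control period).
- imaging.read_camera(name): name is "scene" or "top" or "wrist"; returns the picture (420x560x3 uint8, red, green, blue); there is no depth.
- imaging.calibration(name): a dict with "fx", "fy", "cx", "cy" (pixels), "k1" (the pictures are not rectified: a ray, as slopes to the right and down, at radius r is drawn at 1 + k1 r^2 times it, then the intrinsics apply), "extrinsics" (4x4, takes a point from world to camera coordinates). Camera axes: x right, y up, looking along -z (the intrinsics and any distortion apply to the point x, -y, -z); pixel columns grow to the right and rows downward; lengths in m; the calibration is good to about 2 mm. A picture is of the moment at which its call begins: read the wrist's pose just before it. calibration takes no time and is no camera call; for the wrist camera it gives the pose at the moment of the call.
- bot.hand_in(): hands the job in; it is judged then, once.
The state is a dict: "t": time; "q": joint angles; "joint_vel": joint speeds; "joint_torque": joint torques, N m; "eef_pos": TCP position; "tool_rot": TCP orientation; "contact_force": force on the tool from outside, world axes, zero at the start; "torque": the same for the moment, N m; "gripper_width": opening from 0.0 (shut) to 1.0 (fully open); "grasp_force": force on a finger pad.
Only numpy, scipy, OpenCV 4.12 (cv2) and the standard library are available. Lean on these libraries where they do the work, as an engineer would, in place of code of your own. Each camera call takes 0.05 s, during which the arm holds its last target. There are 200 camera calls.

## Working session

There is one attempt and no reset: what is moved stays moved. The work goes in short steps, Python scripts to look and compute and a tool call to move; the robot and the scene stay as the last step left them, time stands still between calls to the robot, and variables do not carry over. Pictures are saved under pics/ and viewed, at most 10 in all, crops included, and the job is handed in when it is done.

Besides the shell and the picture viewer there is one more tool, called after "Emit:" as name([rows], argument=value, ...), one row to a line, values as JSON. carry_out: Moves the arm, as the interface text tells. Its arguments: {"type":"object","properties":{"targets":{"type":"array"},"force":{"type":"number"}},"required":["targets"]}

```bash
mkdir -p pics
python3 - <<'E'
from station import bot, imaging
import cv2,numpy as np
o=bot.get_obs();print(o['t'],o['eef_pos'],o['tool_rot'],o['gripper_width'],bot.pinch_z)
for n in("scene","top"):
    im=imaging.read_camera(n);cv2.imwrite(f'pics/{n}0.png',im[:,:,::-1])
    c=imaging.calibration(n);print(n,c['fx'],c['cx'],c['cy'],c['k1'],np.round(c['extrinsics'],3).tolist())
E
```

```text
0.0 [ 0.20941154 -0.64106151  0.2303236 ] [-8.95059614e-04  9.87557293e-01  1.57256931e-01 -2.21135508e-04] 0.9998920009230788 0.0187
scene 473.0674506470039 277.50999132899716 207.37783242173882 -0.06121929971320553 [[-0.866, 0.499, 0.015, 0.502], [-0.317, -0.573, 0.755, 0.094], [0.385, 0.65, 0.655, -1.987], [0.0, 0.0, 0.0, 1.0]]
top 519.0026193051497 273.04201302228404 209.01043812900008 -0.0340524878339799 [[0.022, -1.0, -0.01, -0.028], [0.993, 0.02, 0.118, -0.552], [-0.118, -0.013, 0.993, -1.623], [0.0, 0.0, 0.0, 1.0]]
```

View pics/scene0.png

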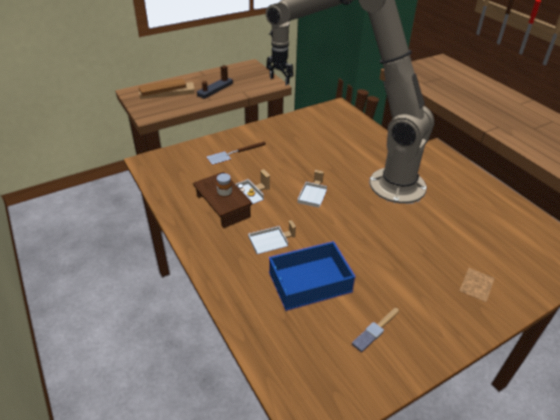

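View pics/top0.png

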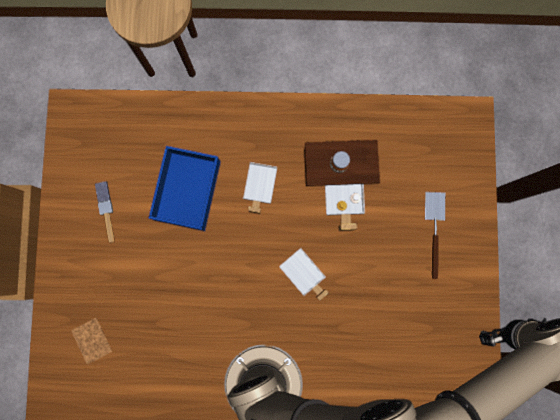

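The scene view shows the target tray under the dark riser, grip near (265,180), and the box at (312,275). In the top view the target tray is at (345,200) with its grip at (348,226), the box is centred at (185,188), and look-alike trays sit at (260,182) and (303,272). Next I'll measure.

```bash
cat > h.py <<'E'
import numpy as np,cv2
from station import bot,imaging
def ray(n,px,c=None):
    c=c or imaging.calibration(n);E=np.array(c['extrinsics'])
    x=np.array([(px[0]-c['cx'])/c['fx'],(px[1]-c['cy'])/c['fy']]);u=x.copy()
    for _ in range(9):u=x/(1+c['k1']*(u@u))
    d=E[:3,:3].T@np.array([u[0],-u[1],-1]);return -E[:3,:3].T@E[:3,3],d
def onz(n,px,z,c=None):
    o,d=ray(n,px,c);return o+d*(z-o[2])/d[2]
def proj(n,P,c=None):
    c=c or imaging.calibration(n);p=np.array(c['extrinsics'])@np.r_[P,1];u=np.array([p[0],-p[1]])/-p[2];u=u*(1+c['k1']*(u@u))
    return np.array([c['fx']*u[0]+c['cx'],c['fy']*u[1]+c['cy']])
E
python3 - <<'E'
from h import *
im=cv2.imread('pics/top0.png');hsv=cv2.cvtColor(im,cv2.COLOR_BGR2HSV)
m=cv2.inRange(hsv,(105,120,40),(130,255,255));c=max(cv2.findContours(m,0,2)[0],key=cv2.contourArea)
b=cv2.boxPoints(cv2.minAreaRect(c));P=np.array([onz('top',p,.08)for p in b]);print('box',b.round(1).tolist(),P[:,:2].round(3).tolist(),P.mean(0).round(3),[np.linalg.norm(P[i]-P[i-1]).round(3)for i in range(4)])
# grey metal
m=cv2.inRange(hsv,(0,0,120),(180,60,255))
for c in cv2.findContours(m,0,2)[0]:
    if cv2.contourArea(c)>300:
        b=cv2.boxPoints(cv2.minAreaRect(c));P=np.array([onz('top',p,.01)for p in b]);print('metal',b.round(0).tolist(),P.mean(0).round(3),[np.linalg.norm(P[i]-P[i-1]).round(3)for i in range(4)])
a=cv2.resize(im[130:250,295:395],None,fx=5,fy=5,interpolation=2)[:600]
s=cv2.imread('pics/scene0.png');d=cv2.resize(s[160:230,190:285],None,fx=8,fy=8,interpolation=2)
cv2.imwrite('pics/ca.png',a);cv2.imwrite('pics/cb.png',d[:600,:800])
E
```

```text
box [[148.3000030517578, 218.3000030517578], [165.10000610351562, 144.39999389648438], [220.60000610351562, 157.0], [203.8000030517578, 231.0]] [[0.509, 0.37], [0.745, 0.328], [0.708, 0.151], [0.474, 0.195]] [0.609 0.261 0.08 ] [np.float64(0.178), np.float64(0.239), np.float64(0.181), np.float64(0.238)]
metal [[232.0, 398.0], [270.0, 378.0], [280.0, 397.0], [243.0, 418.0]] [-0.038  0.023  0.01 ] [np.float64(0.068), np.float64(0.133), np.float64(0.068), np.float64(0.132)]
metal [[225.0, 394.0], [225.0, 344.0], [302.0, 346.0], [301.0, 395.0]] [0.048 0.004 0.01 ] [np.float64(0.238), np.float64(0.152), np.float64(0.24), np.float64(0.151)]
metal [[470.0, 332.0], [559.0, 332.0], [559.0, 419.0], [470.0, 419.0]] [ 0.046 -0.785  0.01 ] [np.float64(0.266), np.float64(0.284), np.float64(0.267), np.float64(0.28)]
metal [[0.0, 419.0], [0.0, 299.0], [32.0, 299.0], [32.0, 419.0]] [0.06  0.791 0.01 ] [np.float64(0.103), np.float64(0.375), np.float64(0.105), np.float64(0.373)]
metal [[278.0, 266.0], [300.0, 247.0], [326.0, 277.0], [303.0, 296.0]] [ 0.356 -0.112  0.01 ] [np.float64(0.123), np.float64(
[... 189 characters left out ...]
(0.137), np.float64(0.061)]
metal [[497.0, 189.0], [559.0, 189.0], [559.0, 327.0], [497.0, 327.0]] [ 0.416 -0.838  0.01 ] [np.float64(0.442), np.float64(0.205), np.float64(0.443), np.float64(0.198)]
metal [[325.0, 185.0], [363.0, 183.0], [365.0, 213.0], [326.0, 215.0]] [ 0.592 -0.247  0.01 ] [np.float64(0.097), np.float64(0.126), np.float64(0.097), np.float64(0.125)]
metal [[243.0, 198.0], [249.0, 161.0], [277.0, 166.0], [270.0, 203.0]] [0.642 0.029 0.01 ] [np.float64(0.091), np.float64(0.124), np.float64(0.092), np.float64(0.124)]
metal [[0.0, 187.0], [0.0, 17.0], [559.0, 17.0], [559.0, 187.0]] [ 0.924 -0.025  0.01 ] [np.float64(1.835), np.float64(0.596), np.float64(1.92), np.float64(0.59)]
```

View pics/ca.png

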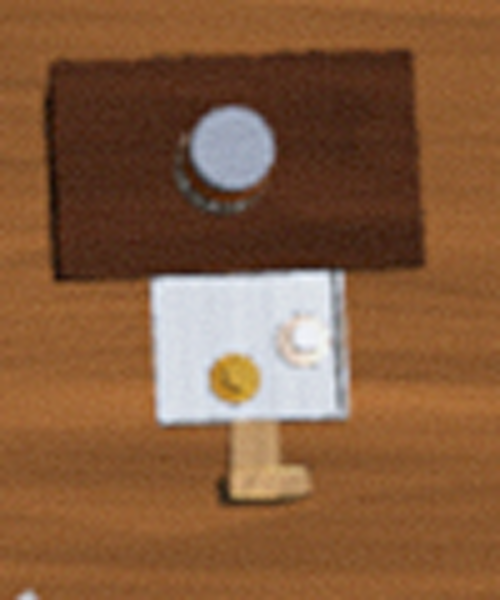

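View pics/cb.png

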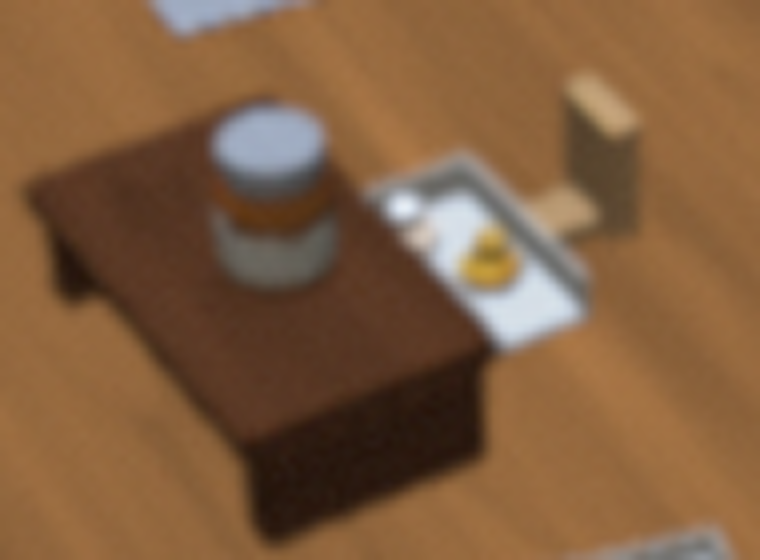

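The crop shows the slab's top face spanning crop (229–313, 467–499), nearly square to the world. The two visible knobs are a brass one at (235,378) and a white one at (303,338). The open side faces left, toward the box.

Run:
```python
from h import *
f=lambda u,v:(295+(u+.5)/5-.5,130+(v+.5)/5-.5)
T=lambda u,v,z:onz('top',f(u,v),z)[:2].round(4)
print('grip top c',T(271,482,.08),'ends',T(229,485,.08),T(313,479,.08))
a,b=T(157,422,.004),T(350,415,.026);print('front',a,b)
a2=T(152,280,.004);d=a2-a;print('left edge',a2,'yaw',np.degrees(np.arctan2(d[1],d[0])))
r=T(58,278,.074),T(424,266,.074);print('riser front',r,np.degrees(np.arctan2(-(r[0]-r[1])[0],(r[0]-r[1])[1])))
# scene grip top: corners
g=lambda u,v:(190+(u+.5)/8-.5,160+(v+.5)/8-.5)
print('scene grip top c',onz('scene',g(602,104),.08)[:2].round(4))
for u,v in((235,378),(303,338)):print('knob',T(u,v,.02))
o=bot.get_obs();w,x,y,z=o['tool_rot'];from scipy.spatial.transform import Rotation as R
print(R.from_quat([x,y,z,w]).as_matrix().round(3))
```

```text
grip top c [ 0.4986 -0.2517] ends [ 0.4962 -0.2258] [ 0.5009 -0.2776]
front [ 0.5428 -0.1879] [ 0.5474 -0.3092]
left edge [ 0.6359 -0.1837] yaw 2.583020668635061
riser front (array([ 0.6243, -0.1189]), array([ 0.6365, -0.3476])) 3.0535486944359462
scene grip top c [ 0.4962 -0.2502]
knob [ 0.5705 -0.2363]
knob [ 0.5973 -0.2799]
[[ 0.951  0.311 -0.001]
 [ 0.311 -0.951  0.002]
 [-0.    -0.002 -1.   ]]
```

Emit:
carry_out([
  [3.29,-2.35,0,0,1],
  [3.29,-2.35,0,0,1],
  [3.29,-2.35,0,0,1],
  [3.29,-2.35,0,0,1],
  [3.29,-2.35,0,0,1],
  [3.29,-2.35,0,0,1],
  [3.29,-2.35,0,0,1],
  [3.29,-2.35,0,0,1],
  [3.29,-2.35,0,0,1],
  [3.29,-2.35,0,0,1],
  [3.29,-2.35,0,0,1],
  [3.29,-2.35,0,0,1],
])

```text
t: 1.3
eef_pos: [0.4978, -0.2495, 0.2311]
tool_rot: [-0.0, 0.988, 0.157, -0.0]
contact_force: [-0.2, -0.1, -0.2]
gripper_width: 0.999
grasp_force: 0.0
```

Emit:
carry_out([
  [0,0,0,-8.4,1],
  [0,0,0,-8.4,1],
  [0,0,0,-8.4,1],
  [0,0,0,-8.4,1],
  [0,0,0,-8.3,1],
  [0,0,0,-8.3,1],
  [0,0,0,-8.3,1],
  [0,0,0,-8.3,1],
  [0,0,0,-8.1,1],
  [0,0,0,0,1],
])

```text
t: 2.3
eef_pos: [0.497, -0.2509, 0.2309]
tool_rot: [-0.0, 0.688, 0.726, -0.0]
contact_force: [-0.2, -0.0, -0.4]
gripper_width: 1.004
grasp_force: 0.0
```

```bash
cat >> h.py <<'E'
from scipy.spatial.transform import Rotation as R
def st():
    o=bot.get_obs();w,x,y,z=o['tool_rot'];M=R.from_quat([x,y,z,w]).as_matrix()
    print('t',round(o['t'],2),'p',o['eef_pos'].round(4),'yang',np.degrees(np.arctan2(M[1,1],M[0,1])).round(2),'F',np.round(o['contact_force'],1),'tq',np.round(o['torque'],2),'w',round(float(o['gripper_width']),3),'g',o['grasp_force']);return o['eef_pos'],M
def go(P):
    p,M=st();print('tool shift cm',(M.T@(np.array(P)-p)*100).round(2))
E
python3 - <<'E'
from h import *
go([.4975,-.251,.16]);im=imaging.read_camera('wrist');cv2.imwrite('pics/w1.png',im[:,:,::-1])
print('grip proj',proj('wrist',[.4975,-.251,.08]),'slab corner',[proj('wrist',[.4975+a,-.251+b,.08]).round(0).tolist() for a in(-.009,.009)for b in(-.025,.025)])
E
```

```text
t 2.3 p [ 0.497  -0.2509  0.2309] yang 3.05 F [-0.2 -0.  -0.4] tq [ 0.04  0.03 -0.  ] w 1.004 g 0.0
tool shift cm [-0.01  0.05  7.09]
grip proj [274.95091754 198.6236423 ] slab corner [[264.0, 224.0], [266.0, 171.0], [283.0, 225.0], [286.0, 172.0]]
```

View pics/w1.png

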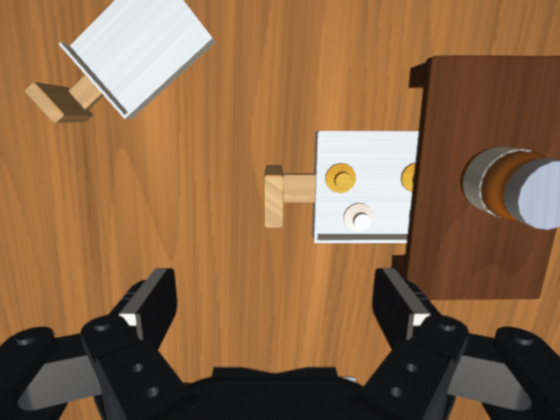

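The wrist view shows the slab top at (264–284, 167–227), which agrees with the prediction. One white and two brass knobs are visible. I'll check the yaws in this view.

Run:
```python
from h import *
W=lambda u,v,z:onz('wrist',(u,v),z)[:2]
im=cv2.imread('pics/w1.png');hsv=cv2.cvtColor(im,cv2.COLOR_BGR2HSV)
def fit(rows,lo,hi,cond):
    pts=[]
    for r in rows:
        k=np.where(cond(im[r,lo:hi].astype(int),hsv[r,lo:hi].astype(int)))[0]
        if len(k):pts.append((lo+k[0],r))
    vx,vy,x,y=cv2.fitLine(np.array(pts,np.float32),cv2.DIST_HUBER,0,.01,.01).ravel();return lambda r:(x+vx/vy*(r-y),r)
def yaw(f,r0,r1,z):
    a,b=W(*f(r0),z),W(*f(r1),z);d=a-b;print(a.round(4),b.round(4),'yaw',np.degrees(np.arctan2(-d[0],d[1])).round(2))
yaw(fit(range(70,290),404,445,lambda c,h:h[:,2]<80),70,290,.074)
yaw(fit(range(135,235),300,330,lambda c,h:h[:,1]<60),135,235,.015)
m=cv2.inRange(hsv,(0,0,130),(180,60,255));print('row edges at col 325/400:',[(c,np.where(m[100:260,c])[0][[0,-1]]+100) for c in (325,360,400)])
t=[W(400,131,.004),W(320,130,.004)];d=t[0]-t[1];print(np.degrees(np.arctan2(d[1],d[0])))
print('slab',W(274.5,197,.08),'white bot',W(360,238,.026),'lip',W(360,131,.004))
```

```text
[ 0.6181 -0.1358] [ 0.6304 -0.3406] yaw 3.42
[ 0.5385 -0.1959] [ 0.5438 -0.3072] yaw 2.72
row edges at col 325/400: [(325, array([131, 242])), (360, array([131, 242])), (400, array([131, 242]))]
2.148547304171475
slab [ 0.49701869 -0.24951012] white bot [ 0.59484438 -0.3043734 ] lip [ 0.58663369 -0.18983595]
```

Emit:
carry_out([
  [0.1,0,4,0,1],
  [0,0,4,0,1],
  [0,0,4,0,1],
  [0,0,4,0,1],
  [0,0,2,0,1],
  [0,0,1,0,1],
  [0,0,0,0,1],
  [0,0,0,0,-1],
  [0,0,0,0,-1],
  [0,0,0,0,-1],
  [0,0,0,0,-1],
  [0,0,0,0,-1],
], force=70)

```text
t: 3.55
eef_pos: [0.4974, -0.2502, 0.042]
tool_rot: [0.0, 0.689, 0.725, -0.0]
contact_force: [-1.1, 0.2, 6.9]
gripper_width: 0.201
grasp_force: 68.1
```

Emit:
carry_out([
  [0,0,0,0,-1],
  [0,0,0,0,-1],
  [0,0,0,0,-1],
])

```text
t: 3.85
eef_pos: [0.4973, -0.2502, 0.042]
tool_rot: [0.0, 0.688, 0.725, -0.0]
contact_force: [-1.3, 0.4, 6.3]
gripper_width: 0.201
grasp_force: 68.2
```

```bash
python3 -c "from h import *;st()"
```

```text
t 3.85 p [ 0.4973 -0.2502  0.042 ] yang 2.98 F [-1.3  0.4  6.3] tq [0.1  0.31 0.01] w 0.201 g 68.18552613258362
```

Emit:
carry_out([
  [0,0,-0.4,0,-1],
  [0,0,-0.4,0,-1],
  [0,-0.5,0,0,-1],
  [0,-1,0,0,-1],
  [0,-1.2,0,0,-1],
  [0,-1.2,0,0,-1],
  [0,-1.2,0,0,-1],
  [0,-1.2,0,0,-1],
  [0,-1.2,0,0,-1],
  [0,-1.2,0,0,-1],
  [0,-1.2,0,0,-1],
  [0,-1,0,0,-1],
])

```text
t: 5.05
eef_pos: [0.3872, -0.2558, 0.0493]
tool_rot: [-0.0, 0.688, 0.725, -0.0]
contact_force: [-0.0, 0.2, -3.5]
gripper_width: 0.202
grasp_force: 68.5
```

Emit:
carry_out([
  [0,-0.6,0,0,-1],
  [0,0,0,0,-1],
  [0,0,0,0,-1],
])

```text
t: 5.35
eef_pos: [0.383, -0.256, 0.0495]
tool_rot: [0.0, 0.688, 0.725, 0.0]
contact_force: [-0.4, 0.8, -3.3]
gripper_width: 0.204
grasp_force: 68.5
```

Run:
```python
from h import *
st()
t=imaging.read_camera('top')[:,:,::-1];s=imaging.read_camera('scene')[:,:,::-1]
a=cv2.resize(t[150:270,130:400],(540,240));b=cv2.resize(s[150:310,190:370],(540,480),interpolation=2)[:350]
cv2.imwrite('pics/m1.png',np.vstack([a,b]));cv2.imwrite('pics/t1.png',t)
```

```text
t 5.35 p [ 0.383  -0.256   0.0495] yang 3.0 F [-0.4  0.8 -3.3] tq [ 0.02  0.32 -0.01] w 0.204 g 68.52759718894958
```

View pics/m1.png

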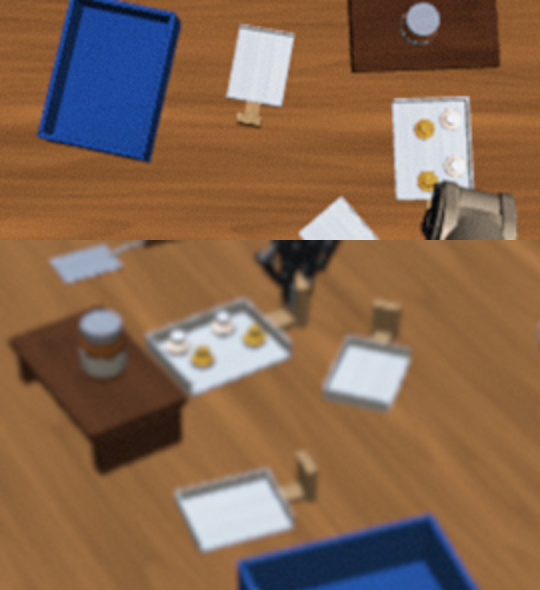

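The tray is out with all four knobs, and it clears the riser and jar. Since the tool can only yaw, I'll tip the tray by resting its -y underside on the box's right wall and letting the slab pivot in the pinch. Next I'll lift it and carry it over.

Emit:
carry_out([
  [0,0,-0.7,0,-1],
  [0,0,-1.4,0,-1],
  [0,0,-2,0,-1],
  [0,0,-2.2,0,-1],
  [0,0,-2.2,0,-1],
  [0,0,-2,0,-1],
  [0,0,-1.5,0,-1],
  [0,0,-0.8,0,-1],
  [0,0,-0.4,0,-1],
  [0,0,0,0,-1],
])

```text
t: 6.45
eef_pos: [0.3825, -0.2559, 0.1814]
tool_rot: [0.0, 0.688, 0.725, -0.0]
contact_force: [-0.3, 0.7, -3.6]
gripper_width: 0.2
grasp_force: 68.7
```

Emit:
carry_out([
  [0.7,0.2,0,0,-1],
  [1.4,0.4,0,0,-1],
  [2.1,0.65,0,0,-1],
  [2.8,0.85,0,0,-1],
  [3,0.92,0,0,-1],
  [3,0.92,0,0,-1],
  [3,0.92,0,0,-1],
  [3,0.92,0,0,-1],
  [3,0.92,0,0,-1],
  [3,0.92,0,0,-1],
  [3,0.92,0,0,-1],
  [3,0.92,0,0,-1],
])

```text
t: 7.65
eef_pos: [0.4601, 0.0603, 0.1805]
tool_rot: [-0.001, 0.688, 0.725, -0.0]
contact_force: [-0.1, -0.2, -3.4]
gripper_width: 0.199
grasp_force: 68.7
```

Emit:
carry_out([
  [3,0.92,0,0,-1],
  [3,0.92,0,0,-1],
  [2.8,0.85,0,0,-1],
  [2.1,0.65,0,0,-1],
  [1.3,0.4,0,0,-1],
  [0.6,0.2,0,0,-1],
  [0,0,0,3,-1],
  [0,0,0,4,-1],
  [0,0,0,4,-1],
  [0,0,0,2.3,-1],
  [0,0,0,0,-1],
])

```text
t: 8.75
eef_pos: [0.4931, 0.1872, 0.1809]
tool_rot: [0.0, 0.768, 0.64, -0.001]
contact_force: [0.1, -0.3, -3.0]
gripper_width: 0.208
grasp_force: 68.7
```

Run:
```python
from h import *
go([.5095,.249,.151])
w=imaging.read_camera('wrist')[:,:,::-1];cv2.imwrite('pics/w2.png',w)
s=imaging.read_camera('scene')[:,:,::-1];cv2.imwrite('pics/s2.png',s)
t=imaging.read_camera('top')[:,:,::-1];cv2.imwrite('pics/t2.png',t)
b=cv2.resize(s[180:320,220:360],(520,520),interpolation=2)[:420,:240+0] if 0 else cv2.resize(s[190:330,220:300+0],(240,420),interpolation=2)
cv2.imwrite('pics/m2.png',np.hstack([w,cv2.resize(s[190:330,245:325],(240,420),interpolation=2)]))
```

```text
t 8.75 p [0.4931 0.1872 0.1809] yang -10.41 F [ 0.1 -0.3 -3. ] tq [0.09 0.41 0.05] w 0.208 g 68.67264747619629
tool shift cm [6.38 0.49 2.98]
```

View pics/m2.png

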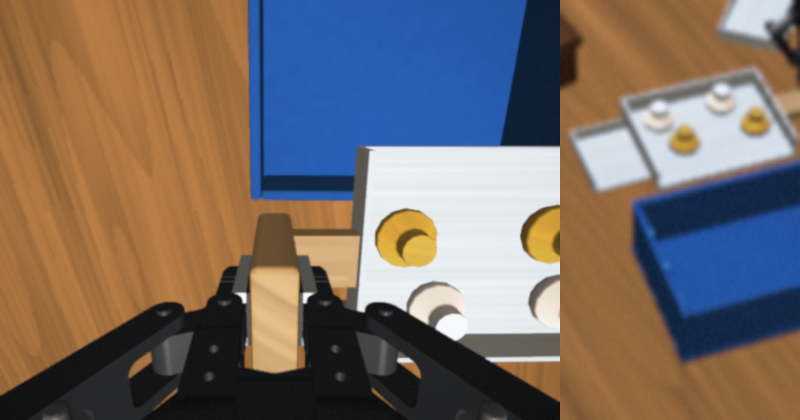

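The view shows the tray flat and parallel to the box with all four knobs aboard. The box's near corner is at about (251,199), and the slab is in the fingers. I'll measure that corner against the tool.

Run:
```python
from h import *
p,M=st()
f=lambda u,v,z:((M.T@(onz('wrist',(u,v),z)-p))*1000).round(1)
im=cv2.imread('pics/w2.png').astype(int)
blue=im[:,:,0]-im[:,:,2]>30
for r in(10,60,120,180):print(r,'first blue',np.where(blue[r])[0][0], im[r,246:272,0].tolist() if r in(10,180) else '')
for c in(270,300,340):print(c,'last blue',np.where(blue[:230,c])[0][-1],im[170:204,c,0].tolist() if c==300 else '')
k=np.where(blue[180])[0][0];print('-x outer at r180',f(k,180,.08),' r10',f(np.where(blue[10])[0][0],10,.08))
k=np.where(blue[:230,300])[0][-1];print('-y outer',f(300,k+1,.08),f(340,np.where(blue[:230,340])[0][-1]+1,.08))
zu=p[2]-.041
print('tray: lip left corner',f(357,147,zu+.004),'wall left outer edge bottom r250',f(357,250,zu+.02),'slab top',f(273,262,zu+.08),f(275,215,zu+.08))
```

```text
t 8.9 p [0.4933 0.1878 0.1811] yang -10.29 F [-0.5  0.5 -3.6] tq [ 0.12  0.38 -0.02] w 0.202 g 68.67262601852417
10 first blue 248 [62, 76, 113, 150, 164, 173, 176, 178, 179, 179, 176, 166, 148, 112, 75, 65, 85, 128, 166, 176, 179, 178, 178, 179, 178, 178]
60 first blue 249 
120 first blue 250 
180 first blue 251 [64, 64, 65, 74, 106, 145, 164, 173, 176, 179, 178, 177, 175, 165, 133, 85, 63, 61, 61, 62, 65, 65, 65, 65, 65, 64]
270 last blue 199 
300 last blue 199 [176, 176, 177, 176, 159, 112, 74, 66, 65, 65, 64, 65, 66, 67, 66, 65, 68, 67, 67, 73, 97, 132, 155, 169, 178, 181, 179, 179, 176, 158, 103, 70, 66, 65]
340 last blue 199 
-x outer at r180 [ 26.1 -17.4 101.1]  r10 [138.2 -17.1 101.1]
-y outer [ 10.8  19.3 101.1] [ 10.8  49.4 101.1]
tray: lip left corner [55.6 43.9 37. ] wall left outer edge bottom r250 [ 3.3 43.7 21. ] slab top [ 23.7  -0.5 -39. ] [ 40.3   0.2 -39. ]
```

Emit:
carry_out([
  [0.6,0.05,0,0,-1],
  [1.2,0.1,0,0,-1],
  [1.4,0.1,0.2,0,-1],
  [1.4,0.1,0.5,0,-1],
  [1.2,0,0.8,0,-1],
  [0.6,0,0.9,0,-1],
  [0,0,0.9,0,-1],
  [0,0,0.7,0,-1],
  [0,0,0.4,0,-1],
  [0,0,0,0,-1],
  [0,0,0,0,-1],
])

```text
t: 10.0
eef_pos: [0.5085, 0.2504, 0.1375]
tool_rot: [0.0, 0.768, 0.64, 0.0]
contact_force: [0.4, -0.5, -3.5]
gripper_width: 0.205
grasp_force: 68.7
```

Run:
```python
from h import *
p,M=st()
w=imaging.read_camera('wrist')[:,:,::-1];s=imaging.read_camera('scene')[:,:,::-1]
cv2.imwrite('pics/w3.png',w)
cv2.imwrite('pics/m3.png',np.hstack([w,cv2.resize(s[220:325,260:360],(240,252),interpolation=2) if 0 else cv2.resize(s[190:330,255:335],(240,420),interpolation=2)]))
im=w.astype(int);blue=im[:,:,0]-im[:,:,2]>30
f=lambda u,v,z:((M.T@(onz('wrist',(u,v),z)-p))*1000).round(1)
for r in(20,80):
    k=np.where(blue[r])[0][0];print(k,f(k,r,.08))
```

```text
t 10.0 p [0.5085 0.2504 0.1375] yang -10.35 F [ 0.4 -0.5 -3.5] tq [0.08 0.27 0.01] w 0.205 g 68.70125770568848Traceback (most recent call last):
  File "<stdin>", line 9, in <module>
IndexError: index 0 is out of bounds for axis 0 with size 0
```

View pics/m3.png

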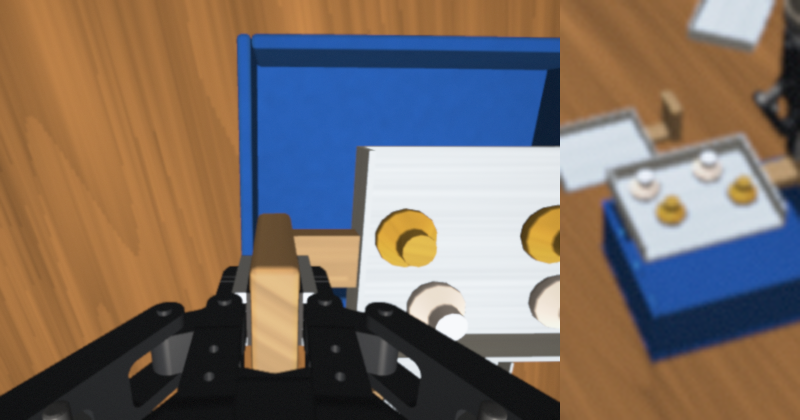

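The tray floor is over the box with the slab just inside the -x wall, whose left edge is at columns 240–250. I'll reduce the grip, make contact with the right wall and start the tilt.

Emit:
carry_out([
  [0,0,0.5,0,-1],
  [0,0,0.5,0,-1],
  [0,0,0.4,0,-1],
  [0,0,0.2,0,-1],
  [0.2,0,0.2,0,-1],
  [0.2,0,0.2,0,-1],
  [0.2,0,0.3,0,-1],
  [0.2,0,0.3,0,-1],
  [0.2,0,0.3,0,-1],
  [0,0,0,0,-1],
], force=40)

```text
t: 11.1
eef_pos: [0.5107, 0.2626, 0.1096]
tool_rot: [-0.0, 0.767, 0.641, 0.002]
contact_force: [-2.6, 1.6, 6.0]
gripper_width: 0.198
grasp_force: 70.0
```

Run:
```python
from h import *
p,M=st()
w=imaging.read_camera('wrist')[:,:,::-1];s=imaging.read_camera('scene')[:,:,::-1]
im=w.astype(int);blue=im[:,:,0]-im[:,:,2]>30
f=lambda u,v,z:((M.T@(onz('wrist',(u,v),z)-p))*1000).round(1)
k=np.where(blue[120])[0][0];print(k,f(k,120,.08))
cv2.imwrite('pics/m4.png',np.hstack([w,cv2.resize(s[190:330,255:335],(240,420),interpolation=2)]))
```

```text
t 11.1 p [0.5107 0.2626 0.1096] yang -10.23 F [-2.6  1.6  6. ] tq [-0.07  0.46 -0.09] w 0.198 g 70.00039100646973
234 [ 69.5 -20.2  29.8]
```

View pics/m4.png

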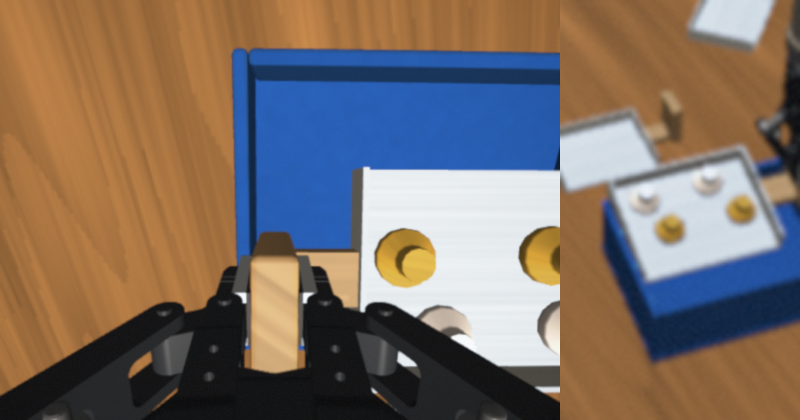

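The tray rolls in the pinch at about 9 N of contact, with the lip lower by about 20 px in the wrist view and the box unmoved. I'll continue the tilt.

Emit:
carry_out([
  [0.1,0,0.2,0,-1],
  [0.1,0,0.2,0,-1],
  [0.1,0,0.25,0,-1],
  [0.1,0,0.25,0,-1],
  [0.1,0,0.25,0,-1],
  [0.1,0,0.25,0,-1],
  [0,0,0.3,0,-1],
  [0,0,0.3,0,-1],
  [0,0,0,0,-1],
  [0,0,0,0,-1],
])

```text
t: 12.2
eef_pos: [0.5123, 0.2721, 0.091]
tool_rot: [-0.001, 0.766, 0.642, 0.004]
contact_force: [-1.8, 8.2, 8.5]
gripper_width: 0.201
grasp_force: 70.2
```

```bash
cat > look.py <<'E'
from h import *
import sys
p,M=st();n=sys.argv[1]
for c in('wrist','scene','top'):
    im=imaging.read_camera(c)[:,:,::-1];cv2.imwrite(f'pics/{c[0]}{n}.png',im)
    h=cv2.cvtColor(im,cv2.COLOR_BGR2HSV)
    br=cv2.inRange(h,(18,170,120),(30,255,255))
    print(c,'brass blobs',[(k[:2]+k[2:4]//2).tolist()+[int(k[4])] for k in cv2.connectedComponentsWithStats(br)[2][1:] if k[4]>12])
im=cv2.imread(f'pics/w{n}.png').astype(int);blue=im[:,:,0]-im[:,:,2]>30
print('lip rows at cols 400,450,500:',[int(np.where((im[:,c].min(1)>150))[0][0]) if (im[:,c].min(1)>150).any() else -1 for c in(400,450,500,550)])
k=np.where(blue[120])[0][0];print('-x outer',((M.T@(onz('wrist',(k,120),.08)-p))*1000).round(1))
E
python3 look.py 5
```

```text
t 12.2 p [0.5123 0.2721 0.091 ] yang -10.07 F [-1.8  8.2  8.5] tq [1.22 0.26 0.22] w 0.201 g 70.22579669952393
wrist brass blobs [[534, 185, 1490], [398, 193, 1113]]
scene brass blobs []
top brass blobs [[175, 169, 47]]
lip rows at cols 400,450,500: [222, 198, 198, 211]
-x outer [ 69.6 -19.5  11.5]
```

Emit:
carry_out([
  [0,0,0.1,0,-1],
  [0,0,0,0,-1],
  [0,0,0,0,-1],
  [0,0,0,0,-1],
])

```text
t: 12.75
eef_pos: [0.5127, 0.2722, 0.0905]
tool_rot: [-0.001, 0.766, 0.642, 0.005]
contact_force: [-2.1, 8.3, 10.4]
gripper_width: 0.198
grasp_force: 70.5
```

```bash
python3 look.py 6
python3 - <<'E'
from h import *
for n in('top0','t6'):
    hsv=cv2.cvtColor(cv2.imread(f'pics/{n}.png'),cv2.COLOR_BGR2HSV);m=cv2.inRange(hsv,(105,120,40),(130,255,255))
    b=cv2.findNonZero(m).reshape(-1,2);print(n,'leftmost',b[b[:,0].argmin()],'top',b[b[:,1].argmin()],'right',b[b[:,0].argmax()],'bot',b[b[:,1].argmax()])
cv2.imwrite('pics/m6.png',np.hstack([cv2.imread('pics/w6.png'),np.vstack([cv2.resize(cv2.imread('pics/s6.png')[200:320,255:365],(240,210),interpolation=2),cv2.resize(cv2.imread('pics/t6.png')[135:240,140:260],(240,210),interpolation=2)])]))
E
```

```text
t 12.75 p [0.5127 0.2722 0.0905] yang -10.08 F [-2.1  8.3 10.4] tq [0.92 0.21 0.2 ] w 0.198 g 70.54249048233032
wrist brass blobs [[394, 123, 1470], [529, 127, 1166]]
scene brass blobs []
top brass blobs [[173, 167, 51]]
lip rows at cols 400,450,500: [199, 100, 199, 157]
-x outer [ 69.7 -20.2  11. ]
top0 leftmost [149 216] top [166 146] right [219 161] bot [203 230]
t6 leftmost [157 182] top [166 146] right [219 161] bot [205 223]
```

View pics/m6.png

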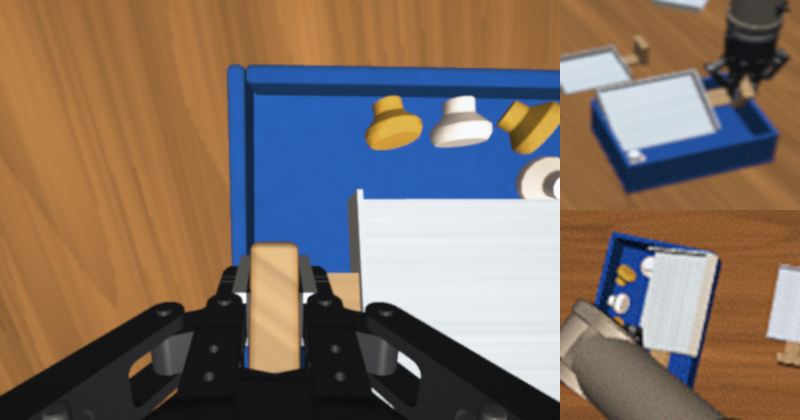

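All four knobs lie in the box (brass at (394,123) and (529,127), white at (460,120) and (545,180)). The tray is empty and the box hasn't moved. I'll lift straight up and turn back to yaw 3°.

Emit:
carry_out([
  [0,0,-0.4,0,-1],
  [0,0,-0.8,0,-1],
  [0,0,-1.3,0,-1],
  [0,0,-1.6,0,-1],
  [0,0,-1.8,0,-1],
  [0,0,-1.8,0,-1],
  [0,0,-1.8,0,-1],
  [0,0,-1.8,0,-1],
  [0,0,-1.5,0,-1],
  [0,0,-0.8,0,-1],
  [0,0,0,0,-1],
], force=70)

```text
t: 14.0
eef_pos: [0.5117, 0.2668, 0.2247]
tool_rot: [0.0, 0.768, 0.641, 0.001]
contact_force: [0.1, 0.5, -1.5]
gripper_width: 0.202
grasp_force: 69.0
```

Emit:
carry_out([
  [0,0,0,-3,-1],
  [0,0,0,-4,-1],
  [0,0,0,-4,-1],
  [0,0,0,-2,-1],
  [0,0,0,0,-1],
])

```text
t: 14.5
eef_pos: [0.5107, 0.266, 0.2223]
tool_rot: [-0.0, 0.69, 0.724, -0.001]
contact_force: [0.1, 0.1, -1.8]
gripper_width: 0.202
grasp_force: 68.9
```

```bash
python3 look.py 7
python3 - <<'E'
from h import *
go([.3825,-.232,.22])
for n in('top0','t7'):
    hsv=cv2.cvtColor(cv2.imread(f'pics/{n}.png'),cv2.COLOR_BGR2HSV);m=cv2.inRange(hsv,(105,120,40),(130,255,255))
    b=cv2.findNonZero(m).reshape(-1,2);print(n,b.min(0),b.max(0))
E
```

```text
t 14.5 p [0.5107 0.266  0.2223] yang 2.7 F [ 0.1  0.1 -1.8] tq [ 0.04  0.15 -0.03] w 0.202 g 68.91523003578186
wrist brass blobs [[362, 132, 522], [444, 153, 368]]
scene brass blobs []
top brass blobs []
lip rows at cols 400,450,500: [126, 175, 199, 199]
-x outer [ 69.   -3.9 142.2]
t 14.65 p [0.5109 0.2663 0.2228] yang 2.64 F [ 0.6  0.4 -2.4] tq [0.07 0.14 0.03] w 0.202 g 68.9145290851593
tool shift cm [-49.18 -15.12   0.31]
top0 [149 146] [219 230]
t7 [157 148] [219 230]
```

Emit:
carry_out([
  [-1,-0.3,0,0,-1],
  [-2,-0.6,0,0,-1],
  [-3,-0.9,0,0,-1],
  [-4,-1.2,0,0,-1],
  [-4,-1.2,0,0,-1],
  [-4,-1.2,0,0,-1],
  [-4,-1.2,0,0,-1],
  [-4,-1.2,0,0,-1],
  [-4,-1.2,0,0,-1],
  [-4,-1.3,0,0,-1],
  [-4,-1.3,0,0,-1],
  [-4,-1.3,0,0,-1],
])

```text
t: 15.85
eef_pos: [0.4006, -0.1611, 0.2235]
tool_rot: [0.0, 0.691, 0.723, -0.0]
contact_force: [0.8, 0.0, -2.0]
gripper_width: 0.201
grasp_force: 68.9
```

Emit:
carry_out([
  [-3,-0.9,0,0,-1],
  [-2.2,-0.7,0,0,-1],
  [-1.4,-0.4,0,0,-1],
  [-0.6,-0.3,0,0,-1],
  [0,0,0,0,-1],
  [0,0,0,0,-1],
])

```text
t: 16.45
eef_pos: [0.3824, -0.2313, 0.2233]
tool_rot: [-0.0, 0.69, 0.724, 0.0]
contact_force: [-0.3, 0.1, -1.9]
gripper_width: 0.203
grasp_force: 68.9
```

Run:
```python
from h import *
go([.3825,-.232,.22]);cv2.imwrite('pics/w8.png',imaging.read_camera('wrist')[:,:,::-1])
p,M=st();im=cv2.imread('pics/w8.png').astype(int);h=cv2.cvtColor(cv2.imread('pics/w8.png'),cv2.COLOR_BGR2HSV)
m=cv2.inRange(h,(0,0,140),(180,60,255));s=cv2.connectedComponentsWithStats(m)[2][1:];print(s[s[:,4]>500].tolist())
a=cv2.imread('pics/w6.png');m=cv2.inRange(cv2.cvtColor(a,cv2.COLOR_BGR2HSV),(0,0,140),(180,60,255));s=cv2.connectedComponentsWithStats(m)[2][1:];print('before',s[s[:,4]>500].tolist())
```

```text
t 16.45 p [ 0.3824 -0.2313  0.2233] yang 2.74 F [-0.3  0.1 -1.9] tq [ 0.05  0.22 -0.01] w 0.203 g 68.89422655105591
tool shift cm [-0.07  0.    0.33]
t 16.5 p [ 0.3826 -0.2311  0.2233] yang 2.77 F [-0.1 -0.2 -1.7] tq [0.06 0.16 0.02] w 0.206 g 68.89370083808899
[[174, 0, 155, 145, 11835], [356, 188, 204, 214, 29456]]
before [[434, 96, 59, 51, 1994], [357, 156, 203, 246, 30489]]
```

Emit:
carry_out([
  [0,0,1,0,-1],
  [0,0,2,0,-1],
  [0,0,2.5,0,-1],
  [0,0,2.5,0,-1],
  [0,0,2.5,0,-1],
  [0,0,2,0,-1],
  [0,0,1.3,0,-1],
  [0,0,0.7,0,-1],
  [0,0,0.5,0,-1],
  [0,0,0,0,-1],
], force=40)

```text
t: 17.5
eef_pos: [0.3824, -0.2318, 0.073]
tool_rot: [-0.0, 0.69, 0.724, 0.0]
contact_force: [-0.2, -0.9, -1.8]
gripper_width: 0.202
grasp_force: 68.9
```

```bash
python3 -c "from h import *;st()"
```

```text
t 17.5 p [ 0.3824 -0.2318  0.073 ] yang 2.72 F [-0.2 -0.9 -1.8] tq [ 0.06  0.12 -0.07] w 0.202 g 68.8523268699646
```

Emit:
carry_out([
  [0,0,0.4,0,-1],
  [0,0,0.4,0,-1],
  [-0.5,0,0.15,0,-1],
  [-0.5,0,0.15,0,-1],
  [-0.7,0,0.2,0,-1],
  [-0.7,0,0.3,0,-1],
  [-0.7,0,0.35,0,-1],
  [-0.6,0,0.4,0,-1],
  [0,0,0,0,-1],
])

```text
t: 18.4
eef_pos: [0.3844, -0.2715, 0.0504]
tool_rot: [0.001, 0.691, 0.723, -0.0]
contact_force: [-2.5, -2.7, 7.4]
gripper_width: 0.2
grasp_force: 70.3
```

```bash
python3 -c "from h import *;st()"
```

```text
t 18.4 p [ 0.3844 -0.2715  0.0504] yang 2.55 F [-2.5 -2.7  7.4] tq [-0.37  0.48 -0.01] w 0.2 g 70.30182480812073
```

Contact is about 9 N and the tray is rolling back flat. I'll finish laying it down.

Emit:
carry_out([
  [-0.3,0,0.25,0,-1],
  [-0.3,0,0.25,0,-1],
  [-0.3,0,0.25,0,-1],
  [-0.2,0,0.2,0,-1],
  [0,0,0.1,0,-1],
  [0,0,0,0,-1],
])

```text
t: 19.0
eef_pos: [0.3851, -0.2837, 0.0407]
tool_rot: [0.002, 0.692, 0.722, -0.001]
contact_force: [-6.2, -5.6, 13.7]
gripper_width: 0.2
grasp_force: 71.1
```

```bash
python3 -c "from h import *;st()"
```

```text
t 19.0 p [ 0.3851 -0.2837  0.0407] yang 2.49 F [-6.2 -5.6 13.7] tq [-0.57  0.66 -0.07] w 0.2 g 71.07831358909607
```

Emit:
carry_out([
  [0,0,-0.1,0,-1],
  [0,0,0,0,-0.5],
  [0,0,0,0,-0.4],
  [0,0,0,0,-0.2],
  [0,0,0,0,0.2],
  [0,0,0,0,0.6],
  [0,0,0,0,0.6],
  [0,0,0,0,0.6],
])

```text
t: 19.8
eef_pos: [0.3847, -0.28, 0.0403]
tool_rot: [-0.0, 0.69, 0.724, 0.0]
contact_force: [-0.3, -0.6, -0.3]
gripper_width: 0.798
grasp_force: 0.0
```

Emit:
carry_out([
  [0,0,-0.5,0,0.6],
  [0,0,-1.5,0,0.6],
  [0,0,-3,0,0.6],
  [0,0,-4,0,0.6],
  [0,0,-4,0,0.6],
  [0,0,-3,0,0.6],
  [0,0,-2,0,0.6],
  [0,0,0,0,0.6],
])

```text
t: 20.6
eef_pos: [0.3863, -0.2809, 0.2236]
tool_rot: [0.003, 0.69, 0.723, 0.0]
contact_force: [-0.3, -0.4, 0.0]
gripper_width: 0.798
grasp_force: 0.0
```

```bash
python3 look.py 9
python3 - <<'E'
from h import *
p,M=st();a=cv2.imread('pics/w9.png');h=cv2.cvtColor(a,cv2.COLOR_BGR2HSV)
for nm,cam,im,box in(('wrist','wrist',a,None),('top','top',cv2.imread('pics/t9.png'),None)):
    m=cv2.inRange(cv2.cvtColor(im,cv2.COLOR_BGR2HSV),(0,0,120),(180,60,255));m=cv2.morphologyEx(m,cv2.MORPH_OPEN,np.ones((3,3)))
    for c in cv2.findContours(m,0,2)[0]:
        if cv2.contourArea(c)>(5000 if nm=='wrist' else 400):
            r=cv2.minAreaRect(c);b=cv2.boxPoints(r);P=np.array([onz(cam,q,.004)for q in b]);
            if abs(P.mean(0)[1])<.45 and P.mean(0)[0]>.2:print(nm,b.round().tolist(),P.mean(0).round(3),[np.linalg.norm(P[i]-P[i-1]).round(3)for i in(0,1)])
# slab top, wood pale in wrist
t0=cv2.imread('pics/top0.png').astype(int);t9=cv2.imread('pics/t9.png').astype(int)
for nm,(x0,x1,y0,y1) in dict(box=(140,230,140,235),brush=(90,120,175,245),scraper=(420,450,185,285),jar=(300,385,135,188),la1=(238,282,158,216),la2=(275,330,245,302)).items():
    print(nm,np.abs(t0-t9)[y0:y1,x0:x1].max(2).__gt__(40).sum())
E
```

```text
t 20.6 p [ 0.3863 -0.2809  0.2236] yang 2.69 F [-0.3 -0.4  0. ] tq [ 0.02  0.03 -0.  ] w 0.798 g 0.0
wrist brass blobs []
scene brass blobs []
top brass blobs [[173, 167, 52], [166, 193, 56]]
lip rows at cols 400,450,500: [137, 137, -1, -1]
t 20.75 p [ 0.3841 -0.2798  0.2196] yang 2.69 F [ 0.2 -0.8  0.5] tq [-0.02  0.02 -0.02] w 0.801 g 0.0
wrist [[312.0, 249.0], [313.0, 135.0], [475.0, 137.0], [474.0, 251.0]] [ 0.516 -0.286  0.004] [np.float64(0.189), np.float64(0.129)]
wrist [[165.0, 14.0], [266.0, -71.0], [332.0, 9.0], [231.0, 93.0]] [ 0.351 -0.114  0.004] [np.float64(0.094), np.float64(0.12)]
top [[278.0, 266.0], [300.0, 247.0], [326.0, 277.0], [303.0, 296.0]] [ 0.356 -0.113  0.004] [np.float64(0.123), np.float64(0.093)]
top [[341.0, 351.0], [378.0, 237.0], [419.0, 250.0], [383.0, 364.0]] [ 0.271 -0.364  0.004] [np.float64(0.136), np.float64(0.378)]
top [[335.0, 199.0], [374.0, 197.0], [376.0, 248.0], [337.0, 249.0]] [ 0.515 -0.283  0.004] [np.float64(0.163), np.float64(0.127)]
top [[243.0, 198.0], [249.0, 161.0], [277.0, 166.0], [270.0, 203.0]] [0.643 0.029 0.004] [np.float64(0.092), np.float64(0.125)]
top [[0.0, 187.0], [0.0, 17.0], [559.0, 17.0], [559.0, 187.0]] [ 0.926 -0.025  0.004] [np.float64(1.842), np.float64(0.599)]
box 387
brush 0
scraper 0
jar 140
la1 0
la2 0Traceback (most recent call last):
  File "look.py", line 11, in <module>
    k=np.where(blue[120])[0][0];print('-x outer',((M.T@(onz('wrist',(k,120),.08)-p))*1000).round(1))
      ~~~~~~~~~~~~~~~~~~~~~~^^^
IndexError: index 0 is out of bounds for axis 0 with size 0
```

Run:
```python
from h import *
T=[cv2.imread(f'pics/{n}.png') for n in('top0','t9')]
d=np.abs(T[0].astype(int)-T[1]).max(2)>40
ys,xs=np.where(d[135:188,300:385]);print('jar diff rows',np.bincount(ys+135)[135:].tolist(),xs.min()+300,xs.max()+300)
for t in T:
    h=cv2.cvtColor(t,cv2.COLOR_BGR2HSV);m=cv2.inRange(h[140:180,320:365],(0,0,110),(180,90,255));print('jar cap',cv2.connectedComponentsWithStats(m)[3][1:].round(2).tolist()[:3])
    b=cv2.findNonZero(cv2.inRange(h,(105,120,40),(130,255,255))).reshape(-1,2);print('box',b.min(0),b.max(0))
S=[cv2.imread(f'pics/{n}.png') for n in('scene0','s9')];d=np.abs(S[0].astype(int)-S[1]).max(2)>40
print('scene jar diff',d[170:200,212:236].sum())
h=cv2.cvtColor(T[1],cv2.COLOR_BGR2HSV)[150:225,155:215];m=cv2.inRange(h,(0,0,150),(180,80,255));print('white in box',[k.tolist() for k in cv2.connectedComponentsWithStats(m)[2][1:] if k[4]>10])
```

```text
jar diff rows [0, 0, 0, 0, 0, 0, 0, 0, 0, 0, 0, 0, 0, 0, 0, 0, 0, 0, 0, 0, 0, 0, 0, 0, 0, 0, 0, 0, 0, 0, 0, 0, 0, 0, 0, 0, 0, 0, 0, 0, 0, 0, 0, 0, 0, 0, 0, 0, 0, 23, 39, 39, 39] 325 363
jar cap [[21.14, 19.16]]
box [149 146] [219 230]
jar cap [[21.12, 19.18], [23.0, 31.0]]
box [149 146] [219 230]
scene jar diff 3
white in box [[25, 8, 11, 11, 95], [9, 26, 11, 11, 79]]
```

All four knobs are in the box. The box and jar haven't moved, and the tray lies flat and released.

```bash
python3 -c "from station import bot;print(bot.hand_in())"
```

```text
the job is handed in; nothing more can be done
None
```

The job is handed in: all four knobs are in the blue box, the empty tray is flat on the bench and released, and the box, jar, brush and scraper show no movement in the camera images.

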